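# Lid on the sauce pot, notch over the ladle's hook

## Task

Close the steel sauce pot on the drainer so that it can go back to the counter with its ladle in it: first take the fork that was left across its mouth and lay it flat on the drainer, then put the notched lid on, turned so that the notch sits over the ladle's hooked handle and the lid lies flat on the rim all round. Put both down gently rather than dropping them, and leave the pot standing where it is with the ladle hooked over its rim, and the other things alone.

Things in the scene. Friction and masses are not known exactly. Their poses are not given: they have to be found in the camera images.
- pot: Plain round stainless sauce pot, open at the top, 110 mm high, 126 mm wide inside, wall 4 mm, 137 mm over its rolled rim, 0.75 kg, loose. Origin: centre of its underside; z up along its axis; its own x axis points to the side where the ladle hangs.
- pot_rim (a point): Centre of the pot's mouth, level with the top of the rim (110 mm above the pot's underside).
- ladle: Small metal ladle, loose, standing in the pot on its flat bowl (41 mm wide, 22 mm high); its handle, a strap 16 mm wide and 2 mm thick, rises along the pot's inner wall, bends over the rim and ends in a hook outside. Origin: centre of the bowl's underside, 38 mm from the pot's axis; x points outwards to the hook, z up.
- ladle_hook (a point): Top of the ladle's hooked handle, in the middle of the strap where it crosses the rim: 66 mm from the pot's axis, 11 mm above the rim. The strap reaches from 58 to 74 mm from the pot's axis.
- lid: Flat round steel lid, 144 mm wide, knob on top, 0.2 kg, with one notch in its edge (20 mm deep, 33 mm wide inside, 58 at the edge). Origin: centre of the underside of its skirt; z up, x towards the notch. The skirt (119 mm wide, 8 mm high, broken at the notch) fits inside the pot; the 4 mm flange above it rests on the rim: lid on, its origin is 102 mm above the pot's underside.
- lid_knob (a point): Centre of the lid's round knob, on the lid's axis, 37 mm above the origin (25 mm above the flange): head 28 mm across and 18 mm high, on a thinner stem; the place to grip.
- lid_notch (a point): Middle of the notch at the height of the flange's top: 62 mm from the lid's axis, 12 mm above its origin.
- fork: Steel table fork, 196 mm long, 27 mm wide, 13 mm high, 40 g, lying across the pot's mouth about level with the rim, beside the ladle's hook and clear of it. Origin: underside at mid-length; x axis along its length, z up. Grip across its width near the origin, with the fingers only part open inside the pot's mouth.
- cup: Striped espresso cup, 65 x 88 x 50 mm, upside down at the left front; origin at the centre of its underside. Bystander.
- salt: Glass salt shaker with a metal top, 44 mm across, 90 mm high, standing at the right front; origin at the centre of its underside. Bystander.
- teaspoon: Teaspoon, 130 mm long, lying at the left edge; x along its length. Bystander.
- brush: Dish brush, 270 x 36 mm, 62 mm high, lying across behind the pot and the lid; y along its length. Bystander.

How it is judged:
By the outcome, as a careful person would: the job done as asked, in the order asked, and still so for the second after the job is handed in, with the robot touching nothing.
It also fails if it takes over 54 s, if anything falls off the work surface, if the arm or the gripper's body presses on something with over 40 N, if the wrist force passes 120 N, or if a joint passes its speed limit or range.

## Robot

A 7-joint arm with a two-finger parallel gripper is mounted at the origin on a cart in front of the work surface, level with it; the furniture and walls round the work are solid. World frame = base frame: x ahead of the robot, y to its left, z up, the work surface at z = 0. Lengths are in m, angles in rad, forces in N, time in s.
With the tool pointing down it reaches from about 0.35 to 0.9 m from the base axis. Payload 19.9 kg.
Tool frame: the origin (TCP) lies at the very end of the fingers, on their centre line; the grasp point (between the pads) lies 19 mm behind it; z points along the fingers, y is the line along which they close (so a half turn about z gives the same grasp; the last joint's range is limited). The gripper opens to 85 mm and grips with 20 to 120 N. Pads are 22 mm wide; open, the fingers measure 114 mm over their backs; the gripper's body (76 mm by 85 mm) begins 54 mm behind the grasp point. The pads swing forward as they close: fully open they stand 13 mm farther back than shut.
Start: joints at [1.103, 0.417, -0.01, 1.614, 0.005, 1.111, -0.053], TCP at [0.259, -0.569, 0.231] pointing down, gripper open.
Joint ranges: [-2.81, 2.81], [-0.39, 2.02], [-1.27, 1.25], [0.06, 2.57], [-1.19, 4.33], [0.19, 2], [-2.82, 2.82]. Speed limits (rad/s): [1.89, 1.89, 2.39, 2.39, 3.01, 3.01, 3.01].

## Interface

Orientations are given as a unit quaternion [x, y, z, w].
In Python, from bench import robot gives the robot as it stands.
- The arm moves only by the tool servo_tool, never from a script. Its argument "plan" is text: rows parted by semicolons, each of 4 numbers parted by spaces: the shift along the tool's x, y, z in m, then the turn about the tool's z in rad. In form: x y z twist; .... A call has 1 to 8 rows; each row shifts and turns the commanded pose from where the row before left it, along the tool's axes as they then stand; what a row does not reach is not made up. A row lasts 1/8 s, in which the tool goes at most 62.5 mm and 10.7 degrees, less where a joint would pass 70% of its speed; a pose out of reach is approached as far as the arm can. A call with a gripper value outside its range is refused whole. "gripper" is the opening, from 0 (shut) to 1 (fully open), set as the call begins (left out, the last holds). The fingers move at their own pace and stop on an object; "newtons" is the grip in N (left out, the last holds). Time passes only in rows, so rows that do not move let the fingers close. It gives the time, the measured TCP pose, the force, the opening and the grip force at its end, in the units of the state.
- robot.get_state(): the state, without advancing time (a new reading comes with each control period).
- robot.snapshot(name): name is "side" or "top" or "wrist"; returns a dict with "pixels" (384x512x3 uint8, blue, green, red), "range_z" (384x512 float32, m along the optical axis (not along the pixel's ray), 0 where there is no reading), "mtx" (3x3 intrinsics, pixels), "eye" and "rotation" of the camera in the world; the wrist camera has in their place "hand_eye" (4x4, takes a point from camera to tool coordinates, whose origin is the TCP and whose axes are the flange's). Camera axes: x right, y up, looking along -z (the intrinsics and any distortion apply to the point x, -y, -z); pixel columns grow to the right and rows downward; lengths in m; the calibration is good to about 2 mm. A picture is of the moment at which its call begins: read the wrist's pose just before it.
- robot.sign_off(): hands the job in; it is judged then, once.
The state is a dict: "time": time; "q": joint angles; "joint_velocities": joint speeds; "joint_torque": joint torques, N m; "eef_pos": TCP position; "tool_rot": TCP orientation; "contact_force": force on the tool from outside, world axes, zero at the start; "wrist_torque": the same for the moment, N m; "width": finger opening in m; "grip_force": force on a finger pad.
Only numpy, scipy, OpenCV 4.12 (cv2) and the standard library are available. Lean on these libraries where they do the work, as an engineer would, in place of code of your own. Each camera call takes 0.05 s, during which the arm holds its last target. There are 200 camera calls.

## Working session

There is one attempt and no reset: what is moved stays moved. The work goes in short steps, Python scripts to look and compute and a tool call to move; the robot and the scene stay as the last step left them, time stands still between calls to the robot, and variables do not carry over. Pictures are saved under pics/ and viewed, at most 10 in all, crops included, and the job is handed in when it is done.

Besides the shell and the picture viewer there is one more tool, called after "Emit:" by a JSON object that holds its "op" and its "data", one argument or row to a line. servo_tool: Moves the arm, as the interface text tells. Its arguments: {"type":"object","properties":{"plan":{"type":"string"},"gripper":{"type":"number"},"newtons":{"type":"number"}},"required":["plan"]}

```bash
mkdir -p pics; cat > h.py <<'E'
import numpy as np, cv2
from scipy.spatial.transform import Rotation as R
from bench import robot
def snap(n,save=None):
    st=robot.get_state(); s=robot.snapshot(n)
    if n=='wrist':
        T=np.eye(4);T[:3,:3]=R.from_quat(st['tool_rot']).as_matrix();T[:3,3]=st['eef_pos']
        M=T@np.array(s['hand_eye']); s['eye']=M[:3,3]; s['rotation']=M[:3,:3]
    s['eye']=np.array(s['eye']); s['rotation']=np.array(s['rotation'])
    if s['rotation'].size==4: s['rotation']=R.from_quat(s['rotation']).as_matrix()
    if save: cv2.imwrite('pics/'+save+'.png',s['pixels'])
    return s
def rays(s,uv):
    uv=np.atleast_2d(np.array(uv,float)); K=np.array(s['mtx'])
    c=np.c_[(uv[:,0]-K[0,2])/K[0,0],-(uv[:,1]-K[1,2])/K[1,1],-np.ones(len(uv))]
    return c@s['rotation'].T
def onplane(s,uv,z):
    d=rays(s,uv); return s['eye']+d*((z-s['eye'][2])/d[:,2])[:,None]
def cloud(s):
    v,u=np.mgrid[0:384,0:512]; d=rays(s,np.c_[u.ravel(),v.ravel()])
    P=s['eye']+d*s['range_z'].ravel()[:,None]; P[s['range_z'].ravel()==0]=np.nan
    return P.reshape(384,512,3)
E
python3 - <<'E'
from h import *
t=snap('top','top0');s=snap('side','side0')
for a in (t,s): print({k:(v if np.size(v)<20 else np.shape(v)) for k,v in a.items()})
cv2.imwrite('pics/both0.png',cv2.resize(np.vstack([t['pixels'],s['pixels']]),(400,600)) )
print(robot.get_state())
E
```

```text
{'pixels': (384, 512, 3), 'range_z': (384, 512), 'mtx': array([[373.09955158,   0.        , 250.41954468],
       [  0.        , 373.09955158, 189.63363859],
       [  0.        ,   0.        ,   1.        ]]), 'eye': array([0.54233796, 0.02790796, 1.02994209]), 'rotation': array([[-0.01299218,  0.99909837, -0.04041851],
       [-0.99914549, -0.01138542,  0.03973235],
       [ 0.03923635,  0.04090018,  0.99839255]])}
{'pixels': (384, 512, 3), 'range_z': (384, 512), 'mtx': array([[424.64663522,   0.        , 256.1739203 ],
       [  0.        , 424.64663522, 184.11953263],
       [  0.        ,   0.        ,   1.        ]]), 'eye': array([0.5194761 , 0.67829026, 0.63024282]), 'rotation': array([[-0.99502624,  0.05236763, -0.0847373 ],
       [-0.09895308, -0.61739468,  0.78040509],
       [-0.0114484 ,  0.78490856,  0.61950584]])}
{'time': 0.1, 'q': array([ 1.10250933,  0.41796592, -0.0102814 ,  1.6141057 ,  0.00469196,
        1.11064766, -0.05303319]), 'joint_velocities': array([-1.03865204e-03,  2.42421859e-04,  5.11261531e-04, -2.40785446e-03,
       -6.39473471e-04,  5.51895932e-05,  2.22461277e-04]), 'joint_torque': array([ 1.64654095e-03, -8.65823364e+01,  6.80159032e-01, -4.35632801e+01,
        1.91855180e-02,  5.01231916e-03,  2.61151928e-05]), 'eef_pos': array([ 0.25857769, -0.56867559,  0.23069415]), 'tool_rot': array([ 9.77322869e-01,  2.11753882e-01, -1.58872319e-04, -5.28155775e-04]), 'contact_force': array([ 0.5888327 ,  0.3032745 , -0.20892184]), 'wrist_torque': array([ 0.05433831, -0.08167833,  0.01850766]), 'grip_force': 0.0, 'width': 0.08560265009059902}
```

View pics/top0.png

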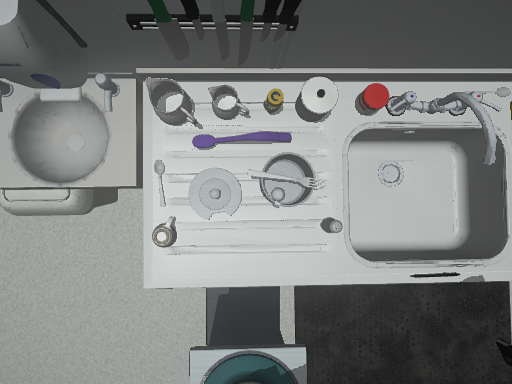

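View pics/side0.png

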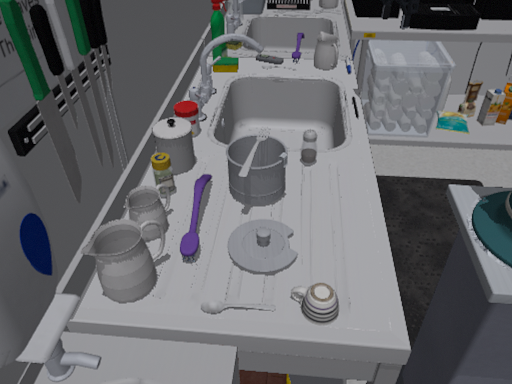

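The top view shows the pot at about (288,180), the fork from (250,175) to (325,183), and the ladle near (278,198). The lid's knob is at (215,193) with the notch near (205,217). The side view agrees, with the pot at (257,165) and the lid at (262,243). Next I'll measure from the depth data and an enlarged crop.

```bash
python3 - <<'E'
from h import *
t=snap('top');s=snap('side')
a=cv2.resize(t['pixels'][140:225,180:340],None,fx=4.9,fy=4.9,interpolation=cv2.INTER_CUBIC)[:400]
b=cv2.resize(s['pixels'][120:280,170:330],(0,0),fx=1.9,fy=1.9)
cv2.imwrite('pics/crop1.png',cv2.resize(a,(784,416)))
C=cloud(t); D=cloud(s)
np.set_printoptions(precision=4,suppress=True)
print('counter z',np.nanmedian(C[170:240,170:185,2]),np.nanmedian(C[205:235,240:310,2]))
for nm,P in(('top',C),('side',D)):
    x,y,z=P.reshape(-1,3).T
    k=(z>.012)&(z<.03)&(abs(x-.5)<.12)&(abs(y-.13)<.1); print(nm,'lid flange',k.sum())
    if nm=='top' : pass
    k2=(z>.035)&(z<.07)&(abs(x-.52)<.05)&(abs(y-.13)<.05)
    print(' knob',P.reshape(-1,3)[k2].mean(0) if k2.any() else None,np.percentile(z[k2],95) if k2.any() else None)
    for lo,hi in((.1,.105),(.105,.11),(.11,.115),(.115,.12),(.12,.125),(.125,.14)):
        k=(z>lo)&(z<hi)&(abs(x-.55)<.15)&(abs(y+.06)<.15)
        if k.any(): print(' ',lo,k.sum(),P.reshape(-1,3)[k].min(0),P.reshape(-1,3)[k].max(0))
for uv in((255,176),(270,178),(290,181),(305,182),(320,183),(278,203),(276,207),(215,193),(200,190)):
    print(uv,C[uv[1],uv[0]])
E
```

```text
counter z -0.001097866080686849 -0.0011106103683462543
top lid flange 1015
 knob [0.5657 0.0879 0.046 ] 0.048676256266785956
  0.1 19 [ 0.5428 -0.1639  0.1005] [ 0.666  -0.055   0.1048]
  0.105 263 [ 0.5378 -0.1707  0.105 ] [ 0.6727 -0.0033  0.11  ]
  0.11 290 [ 0.5359 -0.194   0.11  ] [ 0.6698 -0.003   0.115 ]
  0.115 135 [ 0.5383 -0.1932  0.115 ] [ 0.6276 -0.0105  0.12  ]
  0.12 82 [ 0.5383 -0.1255  0.12  ] [ 0.6194 -0.0567  0.1243]
  0.125 1 [ 0.6114 -0.0881  0.1251] [ 0.6114 -0.0881  0.1251]
side lid flange 837
 knob [0.5641 0.092  0.0433] 0.04695750740154376
  0.1 144 [ 0.5334 -0.1644  0.1   ] [ 0.6657 -0.0329  0.105 ]
  0.105 325 [ 0.5336 -0.1829  0.1051] [0.6699 0.002  0.11  ]
  0.11 186 [ 0.5339 -0.192   0.11  ] [0.6355 0.0026 0.115 ]
  0.115 121 [ 0.5361 -0.1303  0.1151] [ 0.6239 -0.018   0.12  ]
  0.12 20 [ 0.5445 -0.1132  0.12  ] [ 0.6129 -0.068   0.1216]
(255, 176) [ 0.6223 -0.0267 -0.0083]
(270, 178) [ 0.6155 -0.0676  0.003 ]
(290, 181) [ 0.6063 -0.1223  0.0078]
(305, 182) [ 0.5968 -0.144   0.1139]
(320, 183) [ 0.6004 -0.2076 -0.001 ]
(278, 203) [ 0.5457 -0.0752  0.122 ]
(276, 207) [ 0.5358 -0.073   0.0956]
(215, 193) [0.5744 0.0821 0.0454]
(200, 190) [0.584  0.1243 0.0151]
```

View pics/crop1.png

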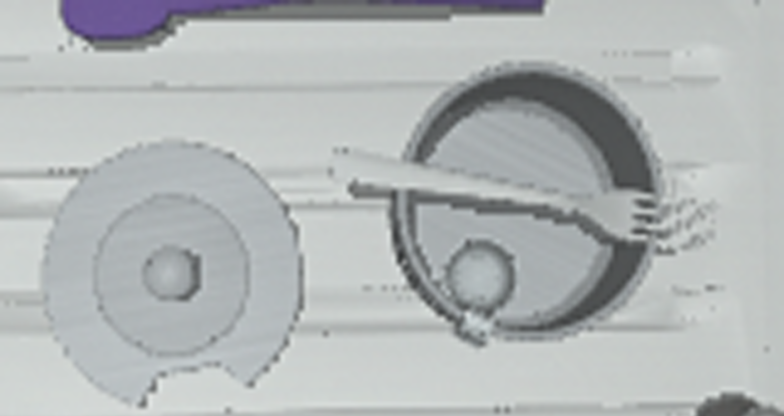

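The crop shows the lid's knob at (172,273) and its notch towards (195,385). The pot centre is near (530,200), the ladle hook at (475,325), and the fork runs from (340,165) to (710,230). Now the precise fits.

```bash
cat >> h.py <<'E'
from scipy.optimize import least_squares
def circ(xy,r=None,c0=None):
    f=(lambda p:np.hypot(*(xy-p[:2]).T)-(p[2] if r is None else r))
    p0=np.r_[xy.mean(0) if c0 is None else c0,.06 if r is None else []]
    s=least_squares(f,p0,loss='soft_l1',f_scale=.002); return s.x,np.abs(s.fun).mean()
E
python3 - <<'E'
from h import *
np.set_printoptions(precision=4,suppress=True)
t=snap('top');s=snap('side')
for n,S in(('top',t),('side',s)):
    P=cloud(S).reshape(-1,3); P=P[np.isfinite(P[:,0])]; x,y,z=P.T
    print(n)
    c=np.array([.603,-.099])
    near=abs(np.hypot(x-c[0],y-c[1])-.066)<.008
    k=near&(z>.104)&(z<.115)&~((abs(x-.605)<.025))&~((x<.56)&(y>-.09))
    p,e=circ(P[k][:,:2],.0665,c); print(' pot',p,e,k.sum(),'z95',np.percentile(z[k],[50,95])); print('  free r',circ(P[k][:,:2],None,c))
    k=(z>.117)&(np.hypot(x-.545,y+.075)<.02); print(' hook',P[k].mean(0),k.sum(),P[k].max(0)); h=P[k].mean(0)[:2]-p; print('  yaw',np.degrees(np.arctan2(h[1],h[0])),np.hypot(*h))
    k=(z>.104)&(abs(x-.61+.0)<.03)&(y<.02)&(y>-.22)&((np.hypot(x-p[0],y-p[1])<.056)|(np.hypot(x-p[0],y-p[1])>.075))
    F=P[k]; m=F.mean(0); u=np.linalg.svd(F[:,:2]-m[:2],full_matrices=False)[2][0]; q=(F[:,:2]-m[:2])@u; v=(F[:,:2]-m[:2])@np.array([-u[1],u[0]])
    print(' fork',m,u,'ext',q.min(),q.max(),'mid',m[:2]+u*(q.min()+q.max())/2,'v',v.min(),v.max(),k.sum())
    for a in np.arange(-.1,.1,.02):
        g=(q>a)&(q<a+.02)
        if g.sum()>2: print('   ',round(a,2),F[g].mean(0),np.ptp(v[g]))
    k=(z>.038)&(z<.06)&(np.hypot(x-.568,y-.086)<.03); p2,_=circ(P[k][:,:2],None,None); print(' knob mean',P[k].mean(0),'z',np.percentile(z[k],[5,50,95]))
    k=(z>.010)&(z<.03)&(np.hypot(x-.568,y-.086)<.085); L=P[k]; print(' flange z',np.percentile(L[:,2],[5,50,95]), 'bbox',L.min(0),L.max(0))
    az=np.degrees(np.arctan2(L[:,1]-.088,L[:,0]-.566)); 
    # outer contour
    o=[]
    for a in range(-180,180,4):
        g=(az>=a)&(az<a+4)
        if g.any(): i=np.argmax(np.hypot(L[g][:,0]-.566,L[g][:,1]-.088)); o.append(L[g][i][:2])
    p3,e=circ(np.array(o)[np.hypot(*(np.array(o)-[.566,.088]).T)>.064],None,[.566,.088]); print(' lid circle',p3,e)
    # notch: empty polar region r in .055-.068
    g=(np.hypot(L[:,0]-p3[0],L[:,1]-p3[1])>.056)&(np.hypot(L[:,0]-p3[0],L[:,1]-p3[1])<.067)
    aa=np.sort(np.degrees(np.arctan2(L[g][:,1]-p3[1],L[g][:,0]-p3[0]))%360); d=np.diff(np.r_[aa,aa[0]+360]); i=d.argmax(); print(' notch gap',aa[i],aa[i]+d[i],'mid',aa[i]+d[i]/2)
    for xx in np.arange(.42,.54,.01):
        g=(abs(x-xx)<.005)&(abs(y-0)<.1); 
        if g.any(): print('  x%.2f'%xx,np.percentile(z[g],[2,50,98]),end='')
    print()
E
```

```text
top
 pot [ 0.6045 -0.1018] 0.0016049583422978952 250 z95 [0.1086 0.1114]
  free r (array([ 0.6048, -0.1021,  0.0654]), np.float64(0.0014159964850914027))
 hook [ 0.5463 -0.0733  0.1205] 30 [ 0.5531 -0.0655  0.1242]
  yaw 153.91273735454763 0.06482989225615211
 fork [ 0.608  -0.0945  0.1159] [0.1717 0.9851] ext -0.10016341658564014 0.09331058261049395 mid [ 0.6074 -0.0979] v -0.012142521276041476 0.011966023137582263 314
    -0.1 [ 0.593  -0.1826  0.1133] 0.021757048349416122
    -0.08 [ 0.5981 -0.1553  0.111 ] 0.023004383782422907
    -0.06 [ 0.5991 -0.145   0.1124] 0.023519819804878626
    -0.04 [ 0.6024 -0.1244  0.1194] 0.007943447138646344
    -0.02 [ 0.6061 -0.1041  0.1221] 0.007278656184591597
    0.0 [ 0.6095 -0.0843  0.1214] 0.008630254738389083
    0.02 [ 0.6134 -0.065   0.119 ] 0.0112089942788136
    0.04 [ 0.6151 -0.051   0.1176] 0.012307402073968042
    0.06 [ 0.6207 -0.0222  0.1135] 0.015320169430774553
    0.08 [ 0.6229 -0.009   0.1128] 0.016282469684193834
 knob mean [0.5739 0.0846 0.0461] z [0.0433 0.0462 0.0495]
 flange z [0.0104 0.0126 0.0158] bbox [0.5078 0.0132 0.0
[... 1516 characters left out ...]
 knob mean [0.5707 0.0906 0.0441] z [0.039  0.0448 0.0468]
 flange z [0.0102 0.0115 0.0141] bbox [0.5052 0.0166 0.01  ] [0.642  0.16   0.0297]
 lid circle [0.5711 0.088  0.0706] 0.0008012643548716197
 notch gap 170.39191614993103 211.55331181252137 mid 190.9726139812262
  x0.42 [-0.6862 -0.0057 -0.0032]  x0.43 [-0.6871 -0.0037 -0.0001]  x0.44 [-0.6863 -0.0017  0.0004]  x0.45 [-0.6867 -0.0017  0.0004]  x0.46 [-0.6869 -0.0017  0.0005]  x0.47 [-0.687  -0.0023  0.0006]  x0.48 [-0.6863 -0.0054 -0.0022]  x0.49 [-0.6867 -0.0056 -0.0032]  x0.50 [-0.5169 -0.0023  0.0005]  x0.51 [-0.4907 -0.0018  0.0006]  x0.52 [-0.0041 -0.0014  0.0121]  x0.53 [-0.004  -0.0001  0.1058]  x0.54 [-0.0061  0.0122  0.119 ]
```

```bash
cat >> h.py <<'E'
def yaw():
    x=R.from_quat(robot.get_state()['tool_rot']).as_matrix()[:,0]; return np.arctan2(x[1],x[0])
def plan(target,ydeg,n):
    "how far to go in tool axes, n equal rows"
    p=np.array(robot.get_state()['eef_pos']); y0=yaw(); d=(np.array(target)-p)/n
    dy=(np.radians(ydeg)-y0+np.pi)%(2*np.pi)-np.pi; y=y0
    for i in range(n):
        c,s=np.cos(y),np.sin(y); print('%.4f %.4f %.4f %.3f;'%(c*d[0]+s*d[1],s*d[0]-c*d[1],-d[2],-dy/n),end=' '); y+=dy/n
    print('| yaw0 %.2f dyaw %.2f pos'%(np.degrees(y0),np.degrees(dy)),p.round(4))
E
python3 - <<'E'
from h import *
plan([.606,-.096,.231],80.1,11)
E
```

```text
0.0465 -0.0261 0.0000 -0.088; 0.0487 -0.0219 0.0000 -0.088; 0.0504 -0.0175 0.0000 -0.088; 0.0517 -0.0130 0.0000 -0.088; 0.0527 -0.0084 0.0000 -0.088; 0.0532 -0.0037 0.0000 -0.088; 0.0533 0.0010 0.0000 -0.088; 0.0530 0.0057 0.0000 -0.088; 0.0523 0.0104 0.0000 -0.088; 0.0512 0.0150 0.0000 -0.088; 0.0497 0.0194 0.0000 -0.088; | yaw0 24.46 dyaw 55.64 pos [ 0.2587 -0.5688  0.2311]
```

Emit:
{"op": "servo_tool", "data": {
  "plan": "0.0465 -0.026 0 -0.088; 0.049 -0.022 0 -0.088; 0.050 -0.0175 0 -0.088; 0.052 -0.013 0 -0.088; 0.053 -0.008 0 -0.088; 0.053 -0.004 0 -0.088; 0.053 0.001 0 -0.088; 0.053 0.006 0 -0.088",
  "gripper": 0.5,
  "newtons": 40
}}

```text
time: 1.3
eef_pos: [0.5127, -0.2241, 0.2314]
tool_rot: [0.844, 0.537, 0.0, 0.0]
contact_force: [0.3, -0.9, 0.4]
width: 0.0427
grip_force: 0.0
```

Emit:
{"op": "servo_tool", "data": {
  "plan": "0.052 0.010 0 -0.088; 0.051 0.015 0 -0.088; 0.050 0.019 0 -0.088; 0 0 0 0; 0 0 0 0"
}}

```text
time: 1.92
eef_pos: [0.6058, -0.0971, 0.231]
tool_rot: [0.767, 0.642, -0.0, -0.0]
contact_force: [0.4, -0.3, -0.3]
width: 0.0425
grip_force: 0.0
```

```bash
python3 - <<'E'
from h import *
np.set_printoptions(precision=4,suppress=True)
s=snap('wrist','w1'); st=robot.get_state(); print(st['eef_pos'],np.degrees(yaw()),st['width'],st['q'],st['contact_force'])
print(s['mtx'][0],s['eye'],s['hand_eye'])
plan([.606,-.096,.15],80.1,2)
P=cloud(s).reshape(-1,3);P=P[np.isfinite(P[:,0])];x,y,z=P.T
k=(z>.114)&(z<.13)&(abs(y+.096)<.025)&(abs(x-.606)<.02);print(k.sum(), P[k].mean(0) if k.any() else 0, P[k].min(0),P[k].max(0))
E
```

```text
[ 0.6057 -0.0977  0.2311] 79.82248047330518 0.04291650275358321 [ 0.4251  0.4278 -0.4179  1.6323  0.1885  1.122  -0.2191] [ 0.0634 -0.0734  1.0639]
[279.4842   0.     255.4215] [ 0.6187 -0.0261  0.3723] [[ 0.0004  0.9589  0.2836  0.0722]
 [ 1.      0.     -0.0014  0.0001]
 [-0.0013  0.2836 -0.9589 -0.1413]
 [ 0.      0.      0.      1.    ]]
0.0009 0.0000 0.0406 -0.002; 0.0009 0.0000 0.0406 -0.002; | yaw0 79.82 dyaw 0.28 pos [ 0.6057 -0.0977  0.2311]
467 [ 0.6058 -0.0929  0.1202] [ 0.5978 -0.1206  0.1174] [ 0.6142 -0.071   0.1231]
```

View pics/w1.png

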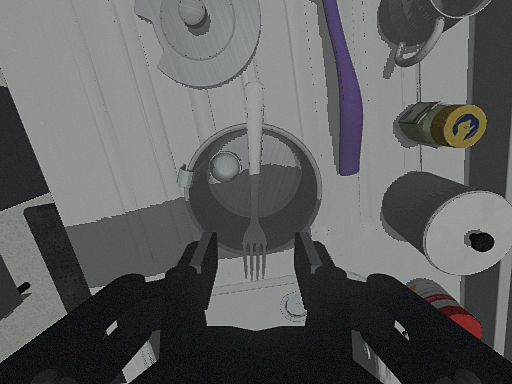

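The wrist view shows the fork running down between the fingers from (255,85) to (255,275), so it is aligned. The pot is at (253,187) and the hook at (185,178). I'll descend and grip.

Emit:
{"op": "servo_tool", "data": {
  "plan": "0.001 0 0.04 -0.004; 0.001 0 0.04 0; 0 0 0.03 0; 0 0 0.015 0; 0 0 0.006 0; 0 0 0 0"
}}

```text
time: 2.72
eef_pos: [0.6067, -0.095, 0.1009]
tool_rot: [0.765, 0.644, 0.0, 0.0]
contact_force: [0.1, 0.1, 0.6]
width: 0.0429
grip_force: 0.0
```

Emit:
{"op": "servo_tool", "data": {
  "plan": "0 0 0 0; 0 0 0 0; 0 0 0 0; 0 0 0 0; 0 0 0 0; 0 0 0 0",
  "gripper": 0,
  "newtons": 40
}}

```text
time: 3.48
eef_pos: [0.607, -0.0948, 0.1013]
tool_rot: [0.765, 0.644, 0.0, 0.001]
contact_force: [-1.1, 0.5, 6.6]
width: 0.021
grip_force: 38.8
```

The opening stopped at 21 mm, wider than the stem looked. I'll lift slowly and check.

Emit:
{"op": "servo_tool", "data": {
  "plan": "0 0 -0.003 0; 0 0 -0.01 0; 0 0 -0.02 0; 0 0 -0.03 0; 0 0 -0.03 0; 0 0 -0.02 0; 0 0 0 0"
}}

```text
time: 4.35
eef_pos: [0.6073, -0.0947, 0.216]
tool_rot: [0.765, 0.644, 0.001, 0.001]
contact_force: [-0.6, -0.4, -1.2]
width: 0.0206
grip_force: 39.1
```

```bash
python3 - <<'E'
from h import *
a=snap('wrist');b=snap('side');st=robot.get_state();print(st['eef_pos'],st['width'],st['grip_force'])
cv2.imwrite('pics/g1.png',np.hstack([cv2.resize(a['pixels'],(400,300)),cv2.resize(b['pixels'][60:240,130:370],(400,300))]))
E
```

```text
[ 0.60632839 -0.09471436  0.21351916] 0.02045403942471519 39.114808421290945
```

View pics/g1.png

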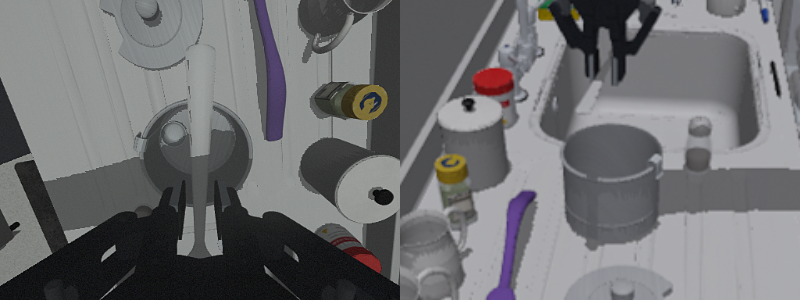

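The fork is up and held, and the pot and ladle are undisturbed. I'll check how the fork sits relative to the fingertips, since they must not reach the drainer before the fork does.

```bash
python3 - <<'E'
from h import *
np.set_printoptions(precision=4,suppress=True)
st=robot.get_state();tcp=np.array(st['eef_pos']);y=yaw();print(tcp,np.degrees(y))
for n in('wrist','side','top'):
    P=cloud(snap(n)).reshape(-1,3);P=P[np.isfinite(P[:,0])]
    r=P-tcp; a=r[:,0]*np.cos(y)+r[:,1]*np.sin(y); b=r[:,0]*np.sin(y)-r[:,1]*np.cos(y); h=r[:,2]
    print(n)
    for q in np.arange(-.12,.12,.02):
        k=(a>q)&(a<q+.02)&(abs(b)<.014)&(abs(h)<.05)
        if k.sum()>3: print(' %.2f'%(q+.01),k.sum(),'b',np.percentile(b[k],[3,97]),'h',np.percentile(h[k],[3,50,97]))
E
```

```text
[ 0.6063 -0.0947  0.2135] 80.14391239980756
wrist
 -0.05 178 b [-0.0072  0.0074] h [0.0103 0.0118 0.013 ]
 -0.03 361 b [-0.0043  0.0045] h [0.0128 0.0168 0.0198]
 -0.01 1107 b [-0.0118  0.0124] h [0.0022 0.0199 0.0462]
 0.01 2007 b [-0.0135  0.0135] h [0.0058 0.0195 0.0465]
 0.03 998 b [-0.0051  0.0057] h [0.0149 0.0165 0.0181]
 0.05 1285 b [-0.0059  0.0067] h [0.0123 0.0141 0.0159]
 0.07 1570 b [-0.0066  0.0077] h [0.01   0.0117 0.0134]
 0.09 1366 b [-0.0073  0.0084] h [0.0084 0.0099 0.0114]
side
 -0.05 6 b [0.006  0.0104] h [0.0077 0.0087 0.0109]
 -0.03 4 b [-0.0001  0.0032] h [0.0166 0.0175 0.018 ]
 -0.01 46 b [-0.0029  0.0132] h [0.0096 0.0189 0.0464]
 0.01 127 b [-0.0129  0.0134] h [0.0039 0.0206 0.0476]
 0.03 36 b [-0.0058  0.0055] h [0.0138 0.0158 0.0175]
 0.05 42 b [-0.0062  0.0063] h [0.0111 0.0131 0.0156]
 0.07 51 b [-0.0073  0.0074] h [0.0093 0.011  0.013 ]
 0.09 50 b [-0.0077  0.0072] h [0.0074 0.009  0.0106]
top
 0.03 20 b [-0.0028  0.0083] h [0.0131 0.0154 0.0173]
 0.05 59 b [-0.0034  0.0093] h [0.0114 0.0146 0.0174]
 0.07 64 b [-0.0044  0.0098] h [0.009  0.0118 0.0156]
 0.09 53 b [-0.0044  0.0107] h [0.0077 0.0101 0.0125]
```

The fork's underside sits about 6 mm above the fingertips, so laying it down now would drop it. I'll set it back on the rim and regrip 8 mm higher.

Emit:
{"op": "servo_tool", "data": {
  "plan": "0 0 0.04 0; 0 0 0.04 0; 0 0 0.02 0; 0 0 0.008 0; 0 0 0.003 0; 0 0 0 0; 0 0 0 0"
}}

```text
time: 5.48
eef_pos: [0.6069, -0.0948, 0.1031]
tool_rot: [0.765, 0.644, 0.0, 0.0]
contact_force: [-0.1, -0.2, 0.1]
width: 0.0209
grip_force: 39.2
```

Emit:
{"op": "servo_tool", "data": {
  "plan": "0 0 0.001 0; 0 0 0 0; 0 0 0.001 0; 0 0 0 0"
}}

```text
time: 5.98
eef_pos: [0.6067, -0.0948, 0.1012]
tool_rot: [0.765, 0.644, 0.0, 0.0]
contact_force: [-6.0, -0.9, 14.4]
width: 0.0204
grip_force: 40.2
```

Emit:
{"op": "servo_tool", "data": {
  "plan": "0 0 0 0; 0 0 0 0; 0 0 0 0; 0 0 -0.004 0; 0 0 -0.005 0; 0 0 0 0",
  "gripper": 0.45
}}

```text
time: 6.72
eef_pos: [0.6067, -0.0947, 0.1099]
tool_rot: [0.765, 0.644, 0.0, 0.0]
contact_force: [0.8, -0.4, 0.7]
width: 0.0382
grip_force: 0.0
```

Emit:
{"op": "servo_tool", "data": {
  "plan": "0 0 0 0; 0 0 0 0; 0 0 0 0; 0 0 0 0; 0 0 0 0; 0 0 0 0",
  "gripper": 0,
  "newtons": 40
}}

```text
time: 7.48
eef_pos: [0.6065, -0.0947, 0.1094]
tool_rot: [0.765, 0.644, 0.0, 0.0]
contact_force: [-1.5, -0.1, 5.2]
width: 0.0202
grip_force: 39.0
```

Emit:
{"op": "servo_tool", "data": {
  "plan": "0 0 -0.003 0; 0 0 -0.01 0; 0 0 -0.02 0; 0 0 -0.03 0; 0 0 -0.02 0; 0 0 0 0; 0 0 0 0"
}}

```text
time: 8.35
eef_pos: [0.6061, -0.0947, 0.1918]
tool_rot: [0.765, 0.644, -0.0, -0.0]
contact_force: [0.4, -0.3, -0.4]
width: 0.0204
grip_force: 39.1
```

```bash
cat > fk.py <<'E'
from h import *
np.set_printoptions(precision=4,suppress=True)
st=robot.get_state();tcp=np.array(st['eef_pos']);y=yaw();print(tcp,np.degrees(y))
for n in('wrist','side'):
    P=cloud(snap(n,'%s_%d'%(n,st['time']*100))).reshape(-1,3);P=P[np.isfinite(P[:,0])]
    r=P-tcp; a=r[:,0]*np.cos(y)+r[:,1]*np.sin(y); b=r[:,0]*np.sin(y)-r[:,1]*np.cos(y); h=r[:,2]
    print(n)
    for q in np.arange(-.12,.12,.02):
        k=(a>q)&(a<q+.02)&(abs(b)<.014)&(abs(h)<.05)
        if k.sum()>3: print(' %.2f'%(q+.01),k.sum(),'b',np.percentile(b[k],[3,97]),'h',np.percentile(h[k],[3,50,97]))
plan([.456,-.03,tcp[2]],90,4)
E
python3 fk.py
```

```text
[ 0.6061 -0.0947  0.1918] 80.14248299340329
wrist
 -0.05 526 b [-0.0095  0.0097] h [0.0005 0.0023 0.0046]
 -0.03 335 b [-0.0045  0.0047] h [0.0047 0.0085 0.0118]
 -0.01 1039 b [-0.0117  0.0124] h [0.0048 0.0124 0.0462]
 0.01 1977 b [-0.0135  0.0135] h [0.0052 0.0187 0.0473]
 0.03 895 b [-0.0049  0.006 ] h [0.0068 0.0084 0.0101]
 0.05 1126 b [-0.0058  0.0069] h [0.0043 0.0061 0.0079]
 0.07 1410 b [-0.0066  0.0077] h [0.0021 0.0037 0.0054]
 0.09 1208 b [-0.0073  0.0084] h [0.0004 0.0019 0.0034]
side
 -0.07 5 b [-0.0119  0.0115] h [-0.0007 -0.0002  0.0009]
 -0.05 7 b [-0.0133  0.0107] h [0.     0.0008 0.0027]
 -0.01 53 b [-0.0026  0.0137] h [0.0037 0.0217 0.0484]
 0.01 133 b [-0.0133  0.0136] h [0.002  0.0176 0.046 ]
 0.03 33 b [-0.0048  0.0048] h [0.0059 0.008  0.0098]
 0.05 44 b [-0.0063  0.0064] h [0.0034 0.0057 0.0077]
 0.07 49 b [-0.0068  0.0078] h [0.0008 0.003  0.005 ]
 0.09 48 b [-0.0075  0.0078] h [-0.0002  0.0013  0.0033]
0.0095 -0.0397 -0.0001 -0.043; 0.0112 -0.0393 -0.0001 -0.043; 0.0129 -0.0388 -0.0001 -0.043; 0.0145 -0.0382 -0.0001 -0.043; | yaw0 80.15 dyaw 9.85 pos [ 0.606  -0.0947  0.1914]
```

The fork's underside is now about level with the tips. I'll carry it to the free strip at x≈0.456, y≈−0.03 and lower it.

Emit:
{"op": "servo_tool", "data": {
  "plan": "0.0095 -0.040 0 -0.043; 0.011 -0.039 0 -0.043; 0.013 -0.039 0 -0.043; 0.0145 -0.038 0 -0.043; 0 0 0.05 0; 0 0 0.05 0; 0 0 0.04 0; 0 0 0.025 0"
}}

```text
time: 9.45
eef_pos: [0.4551, -0.0299, 0.025]
tool_rot: [0.707, 0.707, -0.001, -0.001]
contact_force: [-0.8, -0.4, -0.9]
width: 0.02
grip_force: 39.2
```

Emit:
{"op": "servo_tool", "data": {
  "plan": "0 0 0.010 0; 0 0 0.005 0; 0 0 0 0; 0 0 0 0"
}}

```text
time: 9.95
eef_pos: [0.4568, -0.0302, 0.013]
tool_rot: [0.707, 0.707, 0.0, 0.0]
contact_force: [-0.2, -0.5, -0.1]
width: 0.0204
grip_force: 39.2
```

Emit:
{"op": "servo_tool", "data": {
  "plan": "0 0 0.004 0; 0 0 0.002 0; 0 0 0 0; 0 0 0.002 0; 0 0 0 0; 0 0 0 0"
}}

```text
time: 10.7
eef_pos: [0.4563, -0.0301, 0.0043]
tool_rot: [0.707, 0.707, -0.0, -0.0]
contact_force: [0.2, -0.4, -0.3]
width: 0.0198
grip_force: 39.2
```

Emit:
{"op": "servo_tool", "data": {
  "plan": "0 0 0.001 0; 0 0 0 0; 0 0 0.001 0; 0 0 0 0"
}}

```text
time: 11.2
eef_pos: [0.4562, -0.0301, 0.0022]
tool_rot: [0.707, 0.707, -0.0, -0.0]
contact_force: [-0.1, 0.6, -0.7]
width: 0.0201
grip_force: 39.2
```

Emit:
{"op": "servo_tool", "data": {
  "plan": "0 0 0.001 0; 0 0 0 0; 0 0 0 0"
}}

```text
time: 11.58
eef_pos: [0.4563, -0.0301, 0.0013]
tool_rot: [0.707, 0.707, -0.0, -0.0]
contact_force: [0.6, -0.5, 0.1]
width: 0.0206
grip_force: 39.2
```

Emit:
{"op": "servo_tool", "data": {
  "plan": "0 0 0.001 0; 0 0 0 0; 0 0 0 0"
}}

```text
time: 11.95
eef_pos: [0.4564, -0.0301, 0.0003]
tool_rot: [0.707, 0.707, 0.0, 0.0]
contact_force: [0.3, -0.3, 2.5]
width: 0.0204
grip_force: 41.0
```

Contact at 2.5 N. I'll release and rise.

Emit:
{"op": "servo_tool", "data": {
  "plan": "0 0 0 0; 0 0 0 0; 0 0 0 0; 0 0 -0.005 0; 0 0 -0.03 0; 0 0 -0.05 0; 0 0 -0.06 0; 0 0 -0.03 0",
  "gripper": 0.5
}}

```text
time: 12.95
eef_pos: [0.457, -0.03, 0.1784]
tool_rot: [0.707, 0.707, 0.001, 0.001]
contact_force: [-0.1, 0.9, -0.1]
width: 0.0427
grip_force: 0.0
```

```bash
python3 - <<'E'
from h import *
np.set_printoptions(precision=4,suppress=True)
robot.snapshot('top')
a=snap('top');b=snap('side')
P=cloud(b).reshape(-1,3);P=P[np.isfinite(P[:,0])];x,y,z=P.T
for S in(a,b):
    P=cloud(S).reshape(-1,3);P=P[np.isfinite(P[:,0])];x,y,z=P.T
    for q in np.arange(-.14,.08,.02):
        k=(abs(y-q-.01)<.01)&(abs(x-.456)<.02)&(z<.03); print('%.2f'%(q+.01),np.percentile(z[k],[50,98]),end=' ')
    print()
cv2.imwrite('pics/p1.png',np.hstack([cv2.resize(a['pixels'][135:265,145:345],(400,260)),cv2.resize(b['pixels'][110:300,170:370],(274,260))]))
E
```

```text
Traceback (most recent call last):
IndexError: index -1 is out of bounds for axis 0 with size 0
```

```bash
python3 - <<'E'
from h import *
plan([.572,.0875,.20],108,3)
E
```

```text
0.0393 0.0383 -0.0078 -0.105; 0.0351 0.0422 -0.0078 -0.105; 0.0305 0.0457 -0.0078 -0.105; | yaw0 89.98 dyaw 18.02 pos [ 0.4569 -0.0304  0.1767]
```

Emit:
{"op": "servo_tool", "data": {
  "plan": "0.039 0.038 -0.008 -0.105; 0.035 0.042 -0.008 -0.105; 0.0305 0.046 -0.008 -0.105; 0 0 0 0; 0 0 0 0",
  "gripper": 0.6
}}

```text
time: 13.72
eef_pos: [0.5703, 0.0873, 0.1979]
tool_rot: [0.588, 0.809, -0.001, -0.001]
contact_force: [-0.7, 0.3, 0.3]
width: 0.0514
grip_force: 0.0
```

```bash
python3 - <<'E'
from h import *
np.set_printoptions(precision=4,suppress=True)
w=snap('wrist'); a=snap('top');b=snap('side');st=robot.get_state();print(st['eef_pos'],np.degrees(yaw()),st['width'])
cv2.imwrite('pics/p2.png',np.hstack([cv2.resize(a['pixels'][135:265,145:345],(400,260)),cv2.resize(w['pixels'],(347,260))]))
for nm,S in(('w',w),('top',a),('side',b)):
    P=cloud(S).reshape(-1,3);P=P[np.isfinite(P[:,0])];x,y,z=P.T
    k=(z>.038)&(z<.06)&(np.hypot(x-.572,y-.0875)<.025); 
    if k.any():print(nm,'knob',P[k].mean(0),P[k].min(0),P[k].max(0),k.sum())
    k=(z>.008)&(z<.02)&(np.hypot(x-.572,y-.0875)<.078); print(' flange',k.sum(),np.median(z[k]) if k.any() else 0)
    k=(z>.104)&(z<.115)&(abs(np.hypot(x-.6035,y+.1)-.0665)<.008)&~((x<.56)&(y>-.09)); print(' pot',k.sum(),circ(P[k][:,:2],.0665,[.6035,-.1]) if k.sum()>30 else '')
    k=(abs(x-.456)<.02)&(y>-.13)&(y<.075)&(z>.003)&(z<.03); F=P[k]
    for q in np.arange(-.13,.08,.03):
        g=(F[:,1]>q)&(F[:,1]<q+.03)
        if g.any():print('  y%.2f z %.4f'%(q+.015,F[g][:,2].max()),end='')
    print()
plan([.572,.0875,.05],108,3)
E
```

```text
[0.5705 0.0865 0.1989] 107.96920046885869 0.051690832509414204
w knob [0.5712 0.0864 0.0449] [0.5576 0.0716 0.0385] [0.5855 0.0995 0.0477] 514
 flange 9777 0.011209476808424435
 pot 410 (array([ 0.6027, -0.1011]), np.float64(0.0010929827456911344))
  y-0.09 z 0.0056  y-0.06 z 0.0124  y-0.03 z 0.0129  y0.00 z 0.0107  y0.03 z 0.0067  y0.06 z 0.0034
 flange 0 0
 pot 346 (array([ 0.6045, -0.1019]), np.float64(0.0016156024184115557))
  y-0.12 z 0.0085  y-0.09 z 0.0075  y-0.06 z 0.0147  y-0.03 z 0.0127
side knob [0.5706 0.0903 0.0441] [0.5576 0.0736 0.0381] [0.5839 0.1022 0.0484] 135
 flange 2635 0.011170593459548961
 pot 189 (array([ 0.6018, -0.0988]), np.float64(0.001487916144520822))
  y-0.12 z 0.0066  y-0.09 z 0.0049  y-0.06 z 0.0125  y-0.03 z 0.0124  y0.00 z 0.0115  y0.03 z 0.0083  y0.06 z 0.0031
0.0002 0.0006 0.0496 -0.000; 0.0002 0.0006 0.0496 -0.000; 0.0002 0.0006 0.0496 -0.000; | yaw0 107.97 dyaw 0.03 pos [0.5705 0.0865 0.1989]
```

View pics/p2.png

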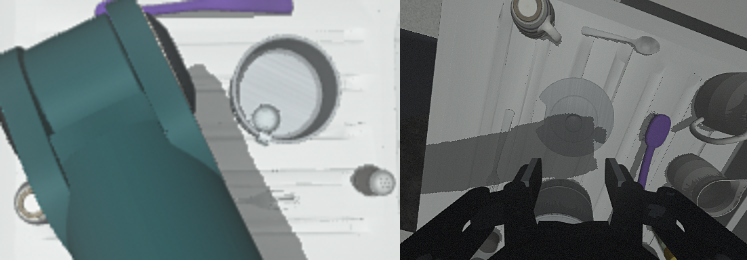

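The fork lies flat on the drainer (its profile is low at both ends and 12.5 mm at mid-length), and the pot is unmoved at (285,85) in the left half. In the right half the lid's knob lies between the fingers at (575,122). I'll descend and grip the knob.

Emit:
{"op": "servo_tool", "data": {
  "plan": "0.0005 0.001 0.05 0; 0 0 0.05 0; 0 0 0.04 0; 0 0 0.025 0; 0 0 0.012 0; 0 0 0.003 0; 0 0 0 0; 0 0 0 0"
}}

```text
time: 14.88
eef_pos: [0.5723, 0.0883, 0.0202]
tool_rot: [0.588, 0.809, 0.0, 0.0]
contact_force: [0.0, -0.5, -0.1]
width: 0.0514
grip_force: 0.0
```

Emit:
{"op": "servo_tool", "data": {
  "plan": "0 0 0 0; 0 0 0 0; 0 0 0 0; 0 0 0 0; 0 0 0 0",
  "gripper": 0,
  "newtons": 60
}}

```text
time: 15.5
eef_pos: [0.5721, 0.0882, 0.0199]
tool_rot: [0.588, 0.809, 0.0, 0.0]
contact_force: [-2.8, -0.8, 9.6]
width: 0.026
grip_force: 58.4
```

Emit:
{"op": "servo_tool", "data": {
  "plan": "0 0 -0.003 0; 0 0 -0.01 0; 0 0 -0.03 0; 0 0 -0.05 0; 0 0 -0.05 0; 0 0 -0.04 0; 0 0 0 0; 0 0 0 0"
}}

```text
time: 16.5
eef_pos: [0.5714, 0.088, 0.2019]
tool_rot: [0.587, 0.809, -0.0, -0.0]
contact_force: [-0.4, 0.0, -2.1]
width: 0.0264
grip_force: 59.4
```

```bash
cat > lid.py <<'E'
from h import *
np.set_printoptions(precision=4,suppress=True)
st=robot.get_state();tcp=np.array(st['eef_pos']);print(tcp,np.degrees(yaw()),st['width'],st['contact_force'])
out={}
for n in('wrist','side','top'):
    S=snap(n,'lid_%s_%d'%(n,st['time']*100));P=cloud(S).reshape(-1,3);P=P[np.isfinite(P[:,0])]
    r=P-tcp; k=(np.hypot(r[:,0],r[:,1])<.085)&(r[:,2]>-.025)&(r[:,2]<.004); L=P[k]
    if len(L)<200: print(n,len(L)); continue
    pl=L[(np.hypot(*(L[:,:2]-tcp[:2]).T)>.02)&(np.hypot(*(L[:,:2]-tcp[:2]).T)<.066)]
    A=np.c_[pl[:,:2]-tcp[:2],np.ones(len(pl))]; co=np.linalg.lstsq(A,pl[:,2],rcond=None)[0]
    res=pl[:,2]-A@co; g=abs(res)<.003; co=np.linalg.lstsq(A[g],pl[g,2],rcond=None)[0]
    print(n,len(L),'flange rel z',co[2]-tcp[2],'tilt deg',np.degrees(co[:2]))
    L=L[abs(L[:,2]-(np.c_[L[:,:2]-tcp[:2],np.ones(len(L))]@co))<.004]
    d=L[:,:2]-tcp[:2]; az=np.degrees(np.arctan2(d[:,1],d[:,0]))%360; rr=np.hypot(*d.T)
    o=[]
    for a in range(0,360,3):
        q=(az>=a)&(az<a+3)
        if q.any(): i=rr[q].argmax(); o.append((a+1.5,rr[q][i],*L[q][i][:2]))
    o=np.array(o); m=(o[:,1]>.064); p,e=circ(o[m,2:],.0712,tcp[:2]); print('  centre',p,'rel',p-tcp[:2],e,m.sum())
    q=np.hypot(*(L[:,:2]-p).T); a=np.sort(np.degrees(np.arctan2(L[:,1]-p[1],L[:,0]-p[0]))[(q>.057)&(q<.067)]%360)
    gp=np.diff(np.r_[a,a[0]+360]); print('  gaps',[(round(a[i],1),round(gp[i],1),round(a[i]+gp[i]/2,1)) for i in np.argsort(-gp)[:3]])
E
python3 lid.py
```

```text
[0.5714 0.088  0.2019] 108.04336038413679 0.026380680317115646 [-0.4121  0.0181 -2.1313]
wrist 27403 flange rel z -0.00861550767463709 tilt deg [-0.0331 -0.2803]
  centre [0.5723 0.0875] rel [ 0.0008 -0.0005] 0.0019197751250854525 73
  gaps [(np.float64(170.4), np.float64(40.2), np.float64(190.5)), (np.float64(311.4), np.float64(40.1), np.float64(331.5)), (np.float64(224.7), np.float64(39.6), np.float64(244.5))]
side 2572 flange rel z -0.00914517599593792 tilt deg [-0.1861 -0.0464]
  centre [0.572 0.088] rel [ 0.0005 -0.0001] 0.0007470901771309213 95
  gaps [(np.float64(168.9), np.float64(42.0), np.float64(190.0)), (np.float64(245.8), np.float64(20.3), np.float64(255.9)), (np.float64(287.1), np.float64(16.1), np.float64(295.1))]
top 7
```

The lid is level, with the notch at yaw 190.4° and its centre on the TCP. Target: about (0.603, −0.099), tool yaw 72°.

```bash
python3 - <<'E'
from h import *
plan([.603,-.0993,.2],72.1,5)
E
```

```text
-0.0376 -0.0056 0.0003 0.126; -0.0380 -0.0008 0.0003 0.126; -0.0378 0.0039 0.0003 0.126; -0.0370 0.0086 0.0003 0.126; -0.0357 0.0132 0.0003 0.126; | yaw0 108.06 dyaw -35.96 pos [0.5713 0.0882 0.2013]
```

Emit:
{"op": "servo_tool", "data": {
  "plan": "-0.0375 -0.0055 0 0.126; -0.038 -0.001 0 0.126; -0.038 0.004 0 0.126; -0.037 0.0085 0 0.126; -0.0355 0.013 0 0.126; 0 0 0.02 0; 0 0 0 0; 0 0 0 0"
}}

```text
time: 17.65
eef_pos: [0.603, -0.0978, 0.1823]
tool_rot: [0.809, 0.588, 0.0, -0.0]
contact_force: [-0.3, -0.6, -1.4]
width: 0.0262
grip_force: 59.3
```

```bash
python3 lid.py; python3 - <<'E'
from h import *
w=snap('wrist');b=snap('side')
cv2.imwrite('pics/h1.png',np.hstack([cv2.resize(w['pixels'],(400,300)),cv2.resize(b['pixels'][90:225,170:350],(400,300))]))
P=cloud(b).reshape(-1,3);P=P[np.isfinite(P[:,0])];x,y,z=P.T
k=(z>.104)&(z<.114)&(abs(np.hypot(x-.602,y+.0985)-.0665)<.008); print('pot side',k.sum(),circ(P[k][:,:2],.0665,[.602,-.0985]))
P=cloud(w).reshape(-1,3);P=P[np.isfinite(P[:,0])];x,y,z=P.T
k=(z>.1)&(z<.125)&(np.hypot(x-.603,y+.1)<.09); print('wrist below',k.sum(),P[k].mean(0))
E
```

```text
[ 0.603  -0.0978  0.1823] 72.07394997520672 0.026244957544658245 [-0.2891 -0.5525 -1.4323]
wrist 27403 flange rel z -0.008670027431395694 tilt deg [-0.1463 -0.1264]
  centre [ 0.6033 -0.0989] rel [ 0.0003 -0.0011] 0.0016065466818500117 70
  gaps [(np.float64(275.3), np.float64(40.3), np.float64(295.5)), (np.float64(134.0), np.float64(40.1), np.float64(154.1)), (np.float64(188.5), np.float64(40.0), np.float64(208.5))]
side 1521 flange rel z -0.008767445407899782 tilt deg [-0.0748  0.096 ]
  centre [ 0.6027 -0.0975] rel [-0.0004  0.0003] 0.0011159705411952154 88
  gaps [(np.float64(248.4), np.float64(55.7), np.float64(276.2)), (np.float64(131.3), np.float64(43.2), np.float64(152.9)), (np.float64(345.6), np.float64(2.8), np.float64(347.0))]
top 678 flange rel z -0.005960879758093202 tilt deg [-0.0177 -2.1063]
  centre [ 0.6054 -0.1013] rel [ 0.0024 -0.0035] 0.0005726939510081529 36
  gaps [(np.float64(131.9), np.float64(260.3), np.float64(262.1)), (np.float64(89.7), np.float64(1.8), np.float64(90.7)), (np.float64(85.8), np.float64(1.8), np.float64(86.6))]
pot side 283 (array([ 0.60191129, -0.09927111]), np.float64(0.001903114805421547))
wrist below 111 [ 0.53930053 -0.07417538  0.11857399]
```

View pics/h1.png

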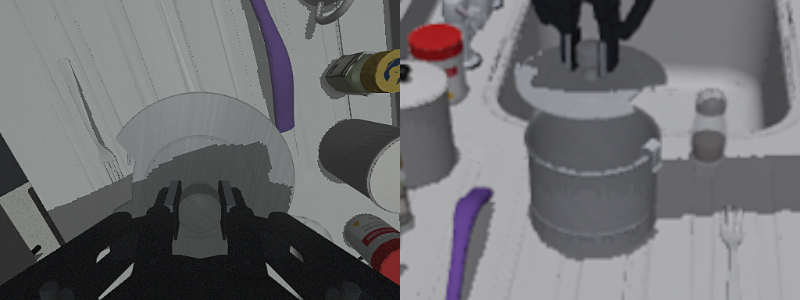

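The side view shows the lid level above the pot, its notch side at (640,95) over the hook at (655,150). The wrist view shows the lid with its notch at the left, and the fork flat at (90,120). All three cameras put the pot at (−0.8, −1.3) mm from the lid, so I'll correct for that and lower.

Emit:
{"op": "servo_tool", "data": {
  "plan": "-0.0015 -0.0005 0.015 0; 0 0 0.015 0; 0 0 0.010 0; 0 0 0.006 0; 0 0 0.003 0; 0 0 0 0; 0 0 0 0"
}}

```text
time: 18.77
eef_pos: [0.6023, -0.1003, 0.1336]
tool_rot: [0.809, 0.587, 0.0, 0.0]
contact_force: [0.3, -0.3, -2.0]
width: 0.0263
grip_force: 59.3
```

```bash
python3 lid.py; python3 - <<'E'
from h import *
b=snap('side')
P=cloud(b).reshape(-1,3);P=P[np.isfinite(P[:,0])];x,y,z=P.T
k=(z>.1)&(z<.109)&(abs(np.hypot(x-.602,y+.0985)-.0665)<.008); print('pot side',k.sum(),circ(P[k][:,:2],.068,[.602,-.0985]))
E
```

```text
[ 0.6023 -0.1003  0.1336] 71.95042943539082 0.02629213339337183 [ 0.3481 -0.3489 -1.9733]
wrist 28183 flange rel z -0.008686836805913617 tilt deg [-0.0655 -0.1835]
  centre [ 0.6027 -0.1013] rel [ 0.0005 -0.001 ] 0.0016832550257857106 71
  gaps [(np.float64(274.8), np.float64(41.3), np.float64(295.5)), (np.float64(188.4), np.float64(39.7), np.float64(208.2)), (np.float64(151.1), np.float64(22.8), np.float64(162.5))]
side 1572 flange rel z -0.009232150342255108 tilt deg [-0.0131  0.1417]
  centre [ 0.6016 -0.0995] rel [-0.0007  0.0009] 0.0012106801035699918 91
  gaps [(np.float64(249.1), np.float64(54.8), np.float64(276.5)), (np.float64(152.7), np.float64(19.3), np.float64(162.3)), (np.float64(131.9), np.float64(18.9), np.float64(141.3))]
top 636 flange rel z -0.009338541848013804 tilt deg [1.1538 1.0473]
  centre [ 0.6047 -0.1034] rel [ 0.0025 -0.0031] 0.0006525399051868578 39
  gaps [(np.float64(159.2), np.float64(233.7), np.float64(276.1)), (np.float64(132.5), np.float64(14.0), np.float64(139.5)), (np.float64(148.7), np.float64(3.0), np.float64(150.2))]
pot side 221 (array([ 0.60276368, -0.10162083]), np.float64(0.001732469121682563))
```

The hook now shows inside the notch, splitting the gap near 152°. I'll trim y by +0.6 mm and lower in small steps.

Emit:
{"op": "servo_tool", "data": {
  "plan": "0.0006 0 0.003 0; 0 0 0.002 0; 0 0 0.001 0; 0 0 0 0; 0 0 0 0"
}}

```text
time: 19.6
eef_pos: [0.6023, -0.0997, 0.1273]
tool_rot: [0.809, 0.587, 0.0, -0.0]
contact_force: [0.4, 0.5, -2.1]
width: 0.0262
grip_force: 59.3
```

Emit:
{"op": "servo_tool", "data": {
  "plan": "0 0 0.002 0; 0 0 0 0; 0 0 0.001 0; 0 0 0 0; 0 0 0 0"
}}

```text
time: 20.23
eef_pos: [0.6023, -0.0997, 0.1243]
tool_rot: [0.809, 0.587, -0.0, -0.0]
contact_force: [-0.8, 0.7, -2.7]
width: 0.0264
grip_force: 59.3
```

Emit:
{"op": "servo_tool", "data": {
  "plan": "0 0 0.001 0; 0 0 0 0; 0 0 0 0"
}}

```text
time: 20.6
eef_pos: [0.6023, -0.0997, 0.1232]
tool_rot: [0.809, 0.587, -0.0, -0.0]
contact_force: [-0.5, -0.7, -2.1]
width: 0.0264
grip_force: 59.3
```

Emit:
{"op": "servo_tool", "data": {
  "plan": "0 0 0.001 0; 0 0 0 0; 0 0 0 0"
}}

```text
time: 20.98
eef_pos: [0.6023, -0.0997, 0.1223]
tool_rot: [0.809, 0.587, -0.0, -0.0]
contact_force: [0.1, -0.8, -2.4]
width: 0.0259
grip_force: 59.2
```

Emit:
{"op": "servo_tool", "data": {
  "plan": "0 0 0.001 0; 0 0 0 0; 0 0 0 0"
}}

```text
time: 21.35
eef_pos: [0.6024, -0.0997, 0.122]
tool_rot: [0.809, 0.587, 0.0, 0.0]
contact_force: [-5.7, 0.3, 8.5]
width: 0.0258
grip_force: 60.5
```

Emit:
{"op": "servo_tool", "data": {
  "plan": "0 0 0.0005 0; 0 0 0 0; 0 0 0 0"
}}

```text
time: 21.72
eef_pos: [0.6024, -0.0998, 0.1219]
tool_rot: [0.809, 0.587, 0.0, 0.0]
contact_force: [-7.5, 0.4, 17.8]
width: 0.026
grip_force: 61.2
```

Seated. I'll ease off, release and rise.

Emit:
{"op": "servo_tool", "data": {
  "plan": "0 0 -0.0005 0; 0 0 0 0"
}}

```text
time: 21.98
eef_pos: [0.6023, -0.0998, 0.122]
tool_rot: [0.809, 0.587, 0.0, 0.0]
contact_force: [-4.5, -0.4, 9.0]
width: 0.0261
grip_force: 60.3
```

Emit:
{"op": "servo_tool", "data": {
  "plan": "0 0 0 0; 0 0 0 0; 0 0 0 0; 0 0 0 0; 0 0 -0.01 0; 0 0 -0.04 0; 0 0 -0.06 0; 0 0 -0.04 0",
  "gripper": 0.6
}}

```text
time: 22.98
eef_pos: [0.6027, -0.0995, 0.2748]
tool_rot: [0.809, 0.588, 0.001, 0.001]
contact_force: [0.2, -0.4, 0.4]
width: 0.0514
grip_force: 0.0
```

Emit:
{"op": "servo_tool", "data": {
  "plan": "-0.05 0 0 0; -0.06 0 0 0; -0.06 0 0 0; -0.06 0 0 0; -0.06 0 0 0; 0 0 0 0; 0 0 0 0"
}}

```text
time: 23.85
eef_pos: [0.5126, -0.375, 0.2717]
tool_rot: [0.809, 0.588, 0.0, 0.0]
contact_force: [0.2, 1.7, -0.0]
width: 0.0512
grip_force: 0.0
```

```bash
python3 - <<'E'
from h import *
np.set_printoptions(precision=4,suppress=True)
a=snap('top');b=snap('side')
cv2.imwrite('pics/end.png',np.hstack([cv2.resize(a['pixels'][135:265,145:345],(462,300)),cv2.resize(b['pixels'][110:290,170:370],(333,300))]))
for n,S in(('top',a),('side',b)):
    P=cloud(S).reshape(-1,3);P=P[np.isfinite(P[:,0])]; c=np.array([.6035,-.1])
    r=np.hypot(*(P[:,:2]-c).T); k=(r<.075)&(r>.02)&(P[:,2]>.105)&(P[:,2]<.118); L=P[k]
    A=np.c_[L[:,:2]-c,np.ones(len(L))]; co=np.linalg.lstsq(A,L[:,2],rcond=None)[0]; g=abs(L[:,2]-A@co)<.003; co=np.linalg.lstsq(A[g],L[g,2],rcond=None)[0]
    print(n,'flange z',co[2],'tilt deg',np.degrees(co[:2]),g.sum())
E
```

```text
top flange z 0.11428932376055642 tilt deg [ 0.037  -0.0178] 2030
side flange z 0.11276712066177866 tilt deg [-0.0719 -0.0371] 1516
```

View pics/end.png

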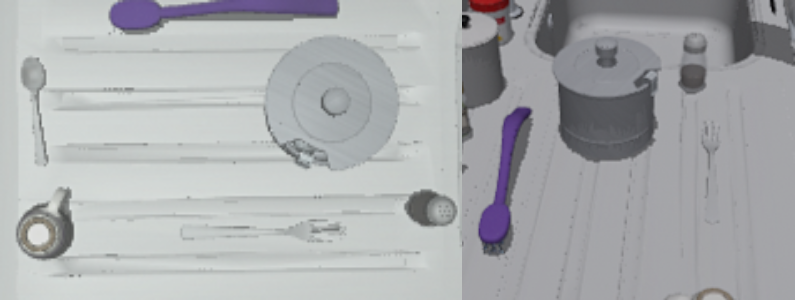

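The lid sits flat (tilt under 0.1°, flange top at 0.113–0.114 m) with the hook in the notch at (305,152). The fork lies flat at (265,232), and the other things are where they were.

```bash
python3 -c "
from bench import robot
print(robot.sign_off())"
```

```text
the job is handed in; nothing more can be done
None
```

The fork was laid flat on the drainer first, then the lid was set on the pot, level on the rim with its notch over the ladle's hook, and the job was handed in after about 24 s.

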